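Turn a display plinth face up over the edge of a cork board

TASK

The square wooden display plinth lies face down on the table in front of the cork-topped board. Push it up against the board's front edge, tip it over that edge so that it lands face up on the cork, then slide it forward until the whole plinth lies flat on the board with nothing hanging over. Leave the vase and the cup where they are.

Things in the scene. Friction and masses are not known exactly. Their poses are not given: they have to be found in the camera images.
- plinth: dark wooden square plinth, about 0.22 kg: base tier 120x120x10 mm (four grey felt dots) and face tier 96x96x16 mm (round cork inlay). It starts face down: the base tier is on top, a lip overhanging 12 mm all round, from 16 to 26 mm above the table; a fingertip fits under it. Origin: centre of the face's outer surface (on the table). z: from face to base, up at the start, down once turned
- plinth_center (a point): centre of the plinth's base tier (120 x 120 x 10 mm), 21 mm along the plinth's z from its origin; 33 mm above the table when the plinth lies face up on the board
- board: fixed cork-topped wooden board, 180 mm deep (its x) by 270 mm wide (its y), 28 mm high. Origin: centre of its underside, on the table. Its x points away from the robot; its plain upright front face, 28 mm high, at x = -90 mm of its frame, is the fence: a smooth, slippery steel strip below, the thin edge of the grippy cork on top. It cannot be moved
- vase: plum-glazed vase, 122 mm high, 86 mm wide, on the wooden turntable (210 mm wide, 31 mm high) to the right; origin at the centre of its foot; leave alone
- cup: rose-pink open cup, 76 mm wide at the rim, 60 mm high, to the left of the board; origin at the centre of its underside; leave alone
- plinth_corner0 (a point): corner of the plinth's base tier on its outer (felt-dotted) surface, at (-60, -60, 26) mm in the plinth's frame
- plinth_corner1 (a point): corner of the plinth's base tier on its outer (felt-dotted) surface, at (60, -60, 26) mm in the plinth's frame
- plinth_corner2 (a point): corner of the plinth's base tier on its outer (felt-dotted) surface, at (60, 60, 26) mm in the plinth's frame
- plinth_corner3 (a point): corner of the plinth's base tier on its outer (felt-dotted) surface, at (-60, 60, 26) mm in the plinth's frame
There are look-alikes about, which are no part of the job. What is shaped like the plinth but green or red is not meant.

How it is judged:
By the outcome, as a careful person would: the job done as asked, in the order asked, and still so for the second after the job is handed in, with the robot touching nothing.
It also fails if it takes over 54 s, if anything falls off the work surface, if the arm or the gripper's body presses on something with over 40 N, if the wrist force passes 120 N, or if a joint passes its speed limit or range.

ROBOT

A 6-joint arm with a two-finger parallel gripper is mounted at the origin on the work surface. World frame = base frame: x ahead of the robot, y to its left, z up, the work surface at z = 0. Lengths are in m, angles in degrees, forces in N, time in s.
With the tool pointing down it reaches from about 0.325 to 0.85 m from the base axis. Payload 15.5 kg.
Tool frame: the origin (TCP) lies at the very end of the fingers, on their centre line; the grasp point (between the pads) lies arm.grip_depth behind it (arm.grip_depth is the distance from the TCP to the grasp point, in m); z points along the fingers, y is the line along which they close (so a half turn about z gives the same grasp; the last joint's range is limited). The gripper opens to 91 mm and grips with 3 to 60 N. Pads are 32 mm wide; open, the fingers measure 118 mm over their backs; the gripper's body (76 mm by 178 mm) begins 60 mm behind the grasp point.
Start: joints at [-76.69, 28.281, 77.091, -0, 74.628, -5.472], TCP at [0.201, -0.592, 0.192] pointing down, gripper open.
Joint ranges: [-166.48, 166.48], [-47.26, 123.95], [12.59, 153.08], [-70.14, 250.14], [6.76, 159.57], [-176.63, 176.63]. Speed limits (degrees/s): [108.29, 108.29, 147.25, 172.46, 172.46, 172.46].

INTERFACE

Orientations are given as a 3x3 rotation matrix whose columns are the frame's x, y, z axes.
In Python, from rig import arm gives the robot as it stands. Calls block until the motion is done:
- arm.move_to(position, orientation): joint-space move of the TCP to a pose.
- arm.move_l(position, orientation=None, feed=0.15): straight line of the TCP; orientation=None keeps the orientation; feed is the mean speed in m/s.
- arm.move_joints(angles): joint-space move.
- arm.grip(opening): finger opening in m; the grip force is fixed at half the most; returns when the fingers have stopped.
- arm.sleep(seconds).
- arm.solve_ik(position, orientation): joint angles nearest the present ones, or None.
- arm.snapshot(name): name is "scene" or "side" or "wrist"; returns the picture (384x512x3 uint8, red, green, blue); there is no depth.
- arm.get_calibration(name): a dict with "intrinsics" (3x3 intrinsics, pixels), "cam_to_world" (4x4, takes a point from camera to world coordinates). Camera axes: x right, y down, z forward; pixel columns grow to the right and rows downward; lengths in m; the calibration is good to about 2 mm. A picture is of the moment at which its call begins: read the wrist's pose just before it. get_calibration takes no time and is no camera call; for the wrist camera it gives the pose at the moment of the call.
A pose or a line that the arm cannot do raises arm.Unreachable and nothing moves.
- arm.sign_off(): hands the job in; it is judged then, once.
Readings, each from a call of its own:
- arm.current_t(): time.
- arm.current_joint_positions(): joint angles.
- arm.current_dq(): joint speeds.
- arm.current_tau(): joint torques, N m.
- arm.current_ee_pos(): TCP position.
- arm.current_tool_rot(): TCP orientation.
- arm.current_force(): force on the tool from outside, world axes, zero at the start.
- arm.current_torque(): the same for the moment, N m.
- arm.current_width(): finger opening in m.
- arm.current_grasp_force(): force on a finger pad.
Only numpy, scipy, OpenCV 4.12 (cv2) and the standard library are available. Lean on these libraries where they do the work, as an engineer would, in place of code of your own. Each camera call takes 0.05 s, during which the arm holds its last target. There are 200 camera calls.

## Working session

There is one attempt and no reset: what is moved stays moved. The work goes in short steps, each a Python script; the robot and the scene stay as the last script left them, time stands still between calls to the robot, and variables do not carry over. Pictures are saved under pics/ and viewed, at most 10 in all, crops included, and the job is handed in when it is done.

```bash
ls; mkdir -p pics; python3 - <<'E'
from rig import arm
import cv2,numpy as np
a=arm.snapshot("scene");b=arm.snapshot("side")
cv2.imwrite("pics/scene.png",a[:,:,::-1]);cv2.imwrite("pics/side.png",b[:,:,::-1])
for n in("scene","side"):
    c=arm.get_calibration(n);print(n,np.round(c["intrinsics"],1).tolist(),np.round(c["cam_to_world"],3).tolist())
print(arm.grip_depth,arm.current_t())
E
```

```text
pics
scene [[456.8, 0.0, 265.4], [0.0, 456.8, 191.4], [0.0, 0.0, 1.0]] [[-0.357, 0.587, -0.727, 1.482], [0.934, 0.228, -0.274, 0.429], [0.005, -0.777, -0.63, 0.934], [0.0, 0.0, 0.0, 1.0]]
side [[352.2, 0.0, 248.3], [0.0, 352.2, 187.8], [0.0, 0.0, 1.0]] [[0.993, -0.092, 0.081, 0.389], [-0.122, -0.694, 0.709, -0.617], [-0.009, -0.714, -0.7, 0.728], [0.0, 0.0, 0.0, 1.0]]
0.0188 0.1
```

View pics/scene.png

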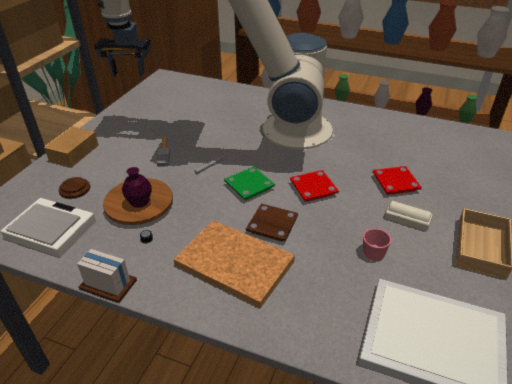

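View pics/side.png

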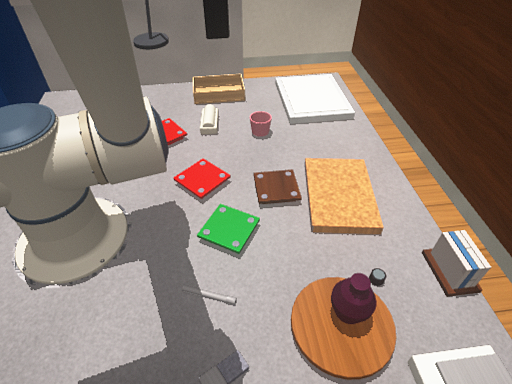

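The scene view shows the plinth at about (272,222) and the board at (235,261). In the side view they are at (277,186) and (342,194). Next I'll measure the corners in both views.

```bash
cat > h.py <<'E'
import cv2,numpy as np
def ray(cal,uv,z):
    K=cal["intrinsics"];T=np.array(cal["cam_to_world"])
    d=T[:3,:3]@np.linalg.solve(K,[uv[0],uv[1],1.]);o=T[:3,3]
    return (o+d*(z-o[2])/d[2])
def quad(mask,seed):
    mask=cv2.morphologyEx(mask,cv2.MORPH_CLOSE,np.ones((7,7)))
    n,l,s,c=cv2.connectedComponentsWithStats(mask)
    m=(l==l[seed[1],seed[0]]).astype(np.uint8)
    ct=max(cv2.findContours(m,cv2.RETR_EXTERNAL,cv2.CHAIN_APPROX_NONE)[0],key=cv2.contourArea)
    h=cv2.convexHull(ct)
    return cv2.approxPolyN(h,4).reshape(-1,2), s[l[seed[1],seed[0]]]
E
python3 - <<'E'
from rig import arm
import cv2,numpy as np
from h import *
for n,sp,sb in(("scene",(272,222),(235,261)),("side",(277,186),(342,194))):
    im=cv2.imread(f"pics/{n}.png");hsv=cv2.cvtColor(im,cv2.COLOR_BGR2HSV);cal=arm.get_calibration(n)
    print(n,hsv[sp[1],sp[0]],hsv[sb[1],sb[0]],hsv[300,200])
    mb=cv2.inRange(hsv,(5,120,150),(25,255,255));mp=cv2.inRange(hsv,(0,70,15),(20,255,130))
    for nm,m,s,z in(("plinth",mp,sp,.026),("board",mb,sb,.028)):
        q,st=quad(m,s);P=np.array([ray(cal,u,z) for u in q])[:,:2]
        print(nm,st,q.tolist(),np.round(P,4).tolist(),"sides",np.round(np.linalg.norm(P-np.roll(P,-1,0),axis=1),4),"c",P.mean(0).round(4),
          "ang",[round(float(np.degrees(np.arctan2(*(np.roll(P,-1,0)-P)[i][::-1]))),1) for i in range(4)])
E
```

```text
scene [  8 160  75] [ 14 157 196] [ 15  23 131]
plinth [ 245  204   53   37 1312] [[298, 213], [284, 240], [239, 238], [261, 203]] [[0.4944, 0.1606], [0.6164, 0.1586], [0.6545, 0.0384], [0.4915, 0.041]] sides [0.1221 0.1261 0.163  0.1196] c [0.5642 0.0996] ang [-0.9, -72.4, 179.1, 88.6]
board [ 175  221  119   80 5004] [[294, 255], [260, 301], [174, 259], [213, 220]] [[0.6621, 0.2028], [0.8361, 0.1729], [0.7911, -0.0904], [0.6157, -0.061]] sides [0.1766 0.2672 0.1779 0.2679] c [0.7263 0.0561] ang [-9.7, -99.7, 170.5, 80.0]
side [ 10 140 122] [ 16 146 240] [174  12 109]
plinth [ 254  170   47   34 1263] [[301, 200], [258, 204], [253, 173], [292, 169]] [[0.6076, 0.0278], [0.4885, 0.0284], [0.4915, 0.1547], [0.61, 0.157]] sides [0.1191 0.1264 0.1185 0.1292] c [0.5494 0.092 ] ang [179.7, 88.6, 1.1, -91.1]
board [ 305  158   78   70 4401] [[363, 159], [383, 228], [312, 226], [305, 158]] [[0.8357, 0.1716], [0.7901, -0.0967], [0.6139, -0.0672], [0.66, 0.2]] sides [0.2721 0.1787 0.2711 0.1779] c [0.7249 0.0519] ang [-99.6, 170.5, 80.2, -9.2]
```

```bash
cat >> h.py <<'E'
a=np.radians(-9.7);U=np.array([np.cos(a),np.sin(a),0]);V=np.array([-U[1],U[0],0]);Z=np.array([0,0,1.])
F0=np.array([.6369,.0692,0])            # middle of the fence line, on the table
def P(d,s,z): return F0+d*U+s*V+z*Z     # d ahead of the fence, s to the left, z up
def R(p,sg=1):                          # tool pitched p deg below horizontal, closing line in the u-z plane
    p=np.radians(p);z=np.cos(p)*U-np.sin(p)*Z;y=sg*(np.sin(p)*U+np.cos(p)*Z)
    return np.column_stack([np.cross(y,z),y,z])
E
python3 - <<'E'
from rig import arm
from h import *
for sg in(1,-1):
    for d,z,p in((-.19,.15,90),(-.19,.008,90),(-.1335,.008,90),(-.16,.022,50),(-.13,.022,50),(-.13,.022,40),(-.08,.1,50),(-.04,.12,75),(-.005,.12,90),(.03,.12,105),(.05,.11,120),(.07,.1,130)):
        q=arm.solve_ik(P(d,.013,z),R(p,sg));print(sg,d,z,p,None if q is None else np.round(q,0))
E
```

```text
1 -0.19 0.15 90 [  7.  19. 102.  -0.  59.  17.]
1 -0.19 0.008 90 [  7.  33. 110.  -0.  38.  17.]
1 -0.1335 0.008 90 [  5.  35. 103.  -0.  43.  15.]
1 -0.16 0.022 50 None
1 -0.13 0.022 50 None
1 -0.13 0.022 40 [  21.   55.  141.  206.   64. -171.]
1 -0.08 0.1 50 [ 13.  28. 126. 233.  18. 147.]
1 -0.04 0.12 75 [ 5. 26. 98. -6. 42. 19.]
1 -0.005 0.12 90 [ 2. 34. 80. -0. 67. 12.]
1 0.03 0.12 105 [ 0. 44. 59.  3. 92. 10.]
1 0.05 0.11 120 [ -1.  57.  38.   5. 115.   9.]
1 0.07 0.1 130 [ -2.  68.  18.   7. 133.  11.]
-1 -0.19 0.15 90 [   7.   19.  102.   -0.   59. -163.]
-1 -0.19 0.008 90 [   7.   33.  110.   -0.   38. -163.]
-1 -0.1335 0.008 90 [   5.   35.  103.   -0.   43. -165.]
-1 -0.16 0.022 50 [ 19.  44. 138. 208.  42.   1.]
-1 -0.13 0.022 50 [ 17.  42. 135. 208.  37.  -2.]
-1 -0.13 0.022 40 [ 21.  55. 141. 206.  64.   9.]
-1 -0.08 0.1 50 [ 13.  28. 126. 233.  18. -33.]
-1 -0.04 0.12 75 [   5.   26.   98.   -6.   42. -161.]
-1 -0.005 0.12 90 [   2.   34.   80.   -0.   67. -168.]
-1 0.03 0.12 105 [   0.   44.   59.    3.   92. -170.]
-1 0.05 0.11 120 [  -1.   57.   38.    5.  115. -171.]
-1 0.07 0.1 130 [  -2.   68.   18.    7.  133. -169.]
```

```bash
python3 - <<'E'
from rig import arm
from h import *
S=.013
for p in(58,61,64,67):
  for sg in (1,-1):
    print(p,sg,np.round(arm.solve_ik(P(-.11,S,.03),R(p,sg)) if arm.solve_ik(P(-.11,S,.03),R(p,sg)) is not None else [0]))
arm.grip(0.0)
arm.move_to(P(-.20,S,.10),R(90)); arm.move_l(P(-.20,S,.008),feed=.2); print(arm.current_t(),arm.current_force().round(2))
arm.move_l(P(-.150,S,.008),feed=.06)
d=-.150
while d<-.118:
    d+=.002; arm.move_l(P(d,S,.008),feed=.05); f=arm.current_force()@U
    print(round(d,3),round(float(f),2),end=' ')
    if f<-7: break
print(arm.current_t(),((arm.current_ee_pos()-F0)@U).round(4))
im=arm.snapshot("side");cv2.imwrite("pics/side2.png",cv2.resize(im[110:270,190:410,::-1],None,fx=3,fy=3))
E
```

```text
58 1 [ 12.  34. 126. 229.  15. 151.]
58 -1 [ 12.  34. 126. 229.  15. -29.]
61 1 [ 11.  33. 123. 249.  11. 129.]
61 -1 [ 11.  33. 123. 249.  11. -51.]
64 1 [0]
64 -1 [0]
67 1 [ 10.  31. 118. -42.  11.  59.]
67 -1 [  10.   31.  118.  -42.   11. -121.]
4.7333 [ 0.65 -0.02  0.12]
-0.148 0.31 -0.146 -0.51 -0.144 -0.19 -0.142 -0.69 -0.14 -0.14 -0.138 -0.88 -0.136 0.16 -0.134 -0.71 -0.132 0.54 -0.13 0.08 -0.128 -0.1 -0.126 -0.45 -0.124 0.2 -0.122 -0.66 -0.12 -0.16 -0.118 0.56 9.7167 -0.1179
```

View pics/side2.png

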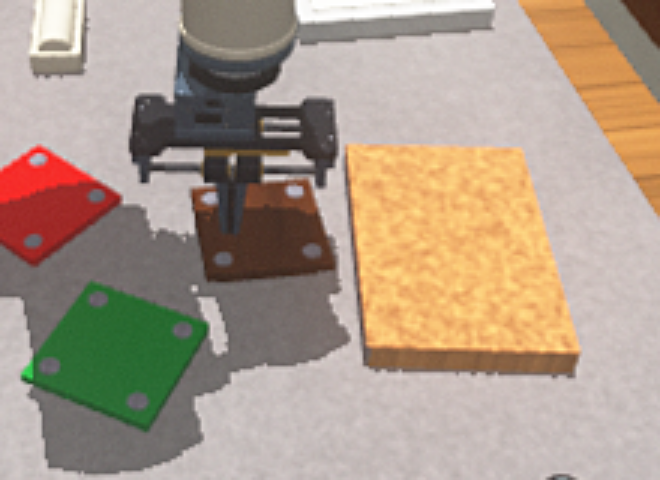

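The fingers seem to be drawn over the plinth at crop (230,230), and a gap to the board remains. I'll check this numerically.

```bash
cat >> h.py <<'E'
def proj(cal,p):
    T=np.linalg.inv(cal["cam_to_world"]);c=T[:3,:3]@p+T[:3,3];u=np.array(cal["intrinsics"])@c;return (u[:2]/u[2]).round(1)
E
python3 - <<'E'
from rig import arm
from h import *
print(arm.current_ee_pos(),arm.current_width(),arm.current_force())
for n in("side","scene"):
    cal=arm.get_calibration(n);p=proj(cal,arm.current_ee_pos());print(n,p,(p-[190,110])*3)
    im=arm.snapshot(n)
    cv2.imwrite(f"pics/{n}3.png",im[:,:,::-1])
    hsv=cv2.cvtColor(im,cv2.COLOR_RGB2HSV);mp=cv2.inRange(hsv,(0,70,15),(20,255,130))
    if n=="side":
        q,st=quad(mp,(280,190));print(q.tolist(),[ [float(x) for x in ((X-F0)@np.column_stack([U,V])).round(4)] for X in [ray(cal,u,.026) for u in q]])
x=cv2.imread("pics/scene3.png")[160:310,160:330];cv2.imwrite("pics/scene3c.png",cv2.resize(x,None,fx=4,fy=4))
E
```

```text
[0.52279455 0.10189714 0.00801043] 0.0006390162415415189 [ 0.05317691  0.14426455 -0.44282992]
side [266.  188.7] [228.  236.1]
[[303, 200], [259, 204], [251, 163], [283, 147]] [[-0.0165, -0.0455], [-0.1367, -0.0652], [-0.1655, 0.1053], [-0.0658, 0.1882]]
scene [276.1 218.7] [258.3 326.1]
```

View pics/scene3c.png

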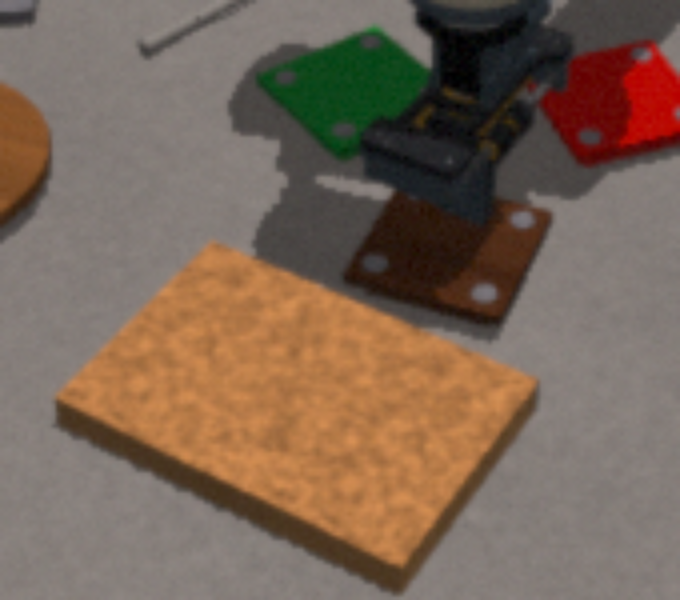

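```bash
python3 - <<'E'
from rig import arm
from h import *
out=[]
for n in("side","scene"):
    im=cv2.imread(f"pics/{n}3.png");cal=arm.get_calibration(n);p=arm.current_ee_pos()
    a=proj(cal,p);b=proj(cal,p+[0,0,.018]);o=(a-[25,35]).astype(int)
    c=cv2.resize(im[o[1]:o[1]+60,o[0]:o[0]+50],None,fx=8,fy=8,interpolation=cv2.INTER_NEAREST)
    for q,col in((a,(0,255,255)),(b,(255,255,0))): cv2.circle(c,tuple(((q-o+.5)*8).astype(int).tolist()),5,col,2)
    out.append(c)
cv2.imwrite("pics/tip.png",np.hstack(out))
E
```

```text
(no output)
```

View pics/tip.png

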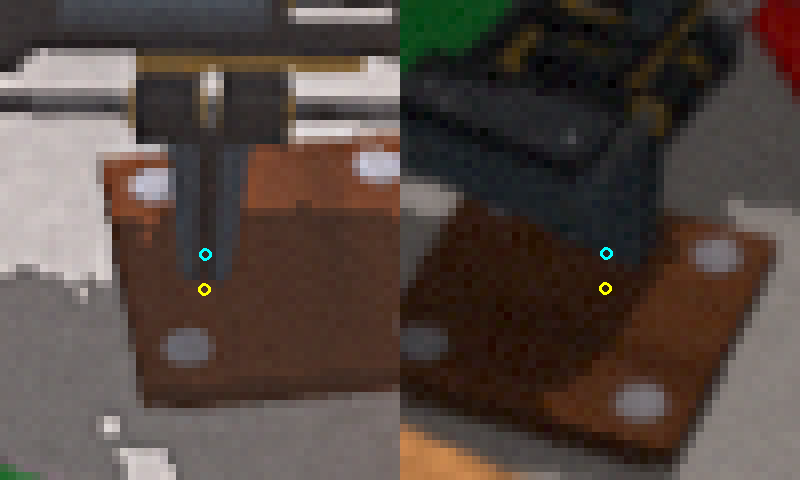

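The visible tip is cut off at about plinth-top height, roughly 40 mm inside the rear edge, yet there was no force and the plinth barely moved. I'll raise the tool and check for contact from above.

```bash
python3 - <<'E'
from rig import arm
from h import *
S=.013
arm.move_l(P(-.118,S,.05),feed=.15);print(arm.current_force().round(2))
for z in(.034,.030,.027,.025,.022):
    arm.move_l(P(-.118,S,z),feed=.04);f=arm.current_force();print(z,f.round(2),arm.current_ee_pos()[2].round(4))
    if f[2]>4:break
im=arm.snapshot("side");cal=arm.get_calibration("side");p=arm.current_ee_pos();o=(proj(cal,p)-[45,60]).astype(int)
c=cv2.resize(im[o[1]:o[1]+90,o[0]:o[0]+110,::-1],None,fx=6,fy=6);cv2.imwrite("pics/tip2.png",c)
print(arm.current_t())
E
```

```text
[-0.92 -0.29  0.57]
0.034 [ 0.66 -0.01  0.82] 0.0336
0.03 [ 0.09 -0.39 -0.24] 0.0299
0.027 [-0.29  0.09 -0.32] 0.0269
0.025 [ 0.18  0.08 -0.1 ] 0.0249
0.022 [-0.86 -0.44  0.34] 0.0218
11.9
```

View pics/tip2.png

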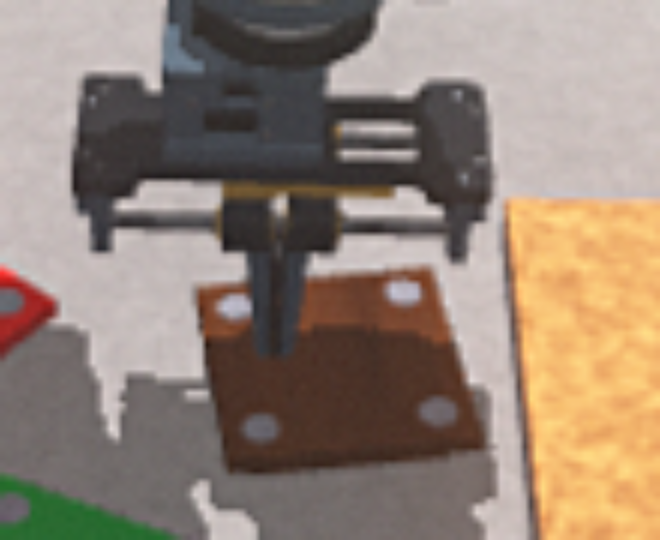

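The tip pixels in both views put the real fingertip about 19 mm above the reading, which is close to grip_depth. So it slid over the top of the plinth. I'll confirm by touching the table behind the plinth.

```bash
python3 - <<'E'
from rig import arm
from h import *
S=.013
arm.move_l(P(-.118,S,.035),feed=.15);arm.move_l(P(-.20,S,.035),feed=.2);arm.move_l(P(-.20,S,.005),feed=.15)
z=.005
while z>-.022:
    z-=.002
    arm.move_l(P(-.20,S,z),feed=.05);f=arm.current_force();print(round(z,3),f.round(1),arm.current_ee_pos()[2].round(4))
    if f[2]>3:break
print(arm.current_t(),arm.current_joint_positions().round(2))
E
```

```text
0.003 [ 0.2 -0.1  0. ] 0.0035
0.001 [-0.3  0.4  1.2] 0.0011
-0.001 [-0.7 -0.7  0.2] -0.0011
-0.003 [-0.4 -0.3  0.6] -0.0031
-0.005 [-0.2 -0.2  0.2] -0.0051
-0.007 [ 0.2 -0.1  0.6] -0.0071
-0.009 [-0.6  0.2  0.4] -0.0091
-0.011 [ 0.3 -0.1 -0.3] -0.0111
-0.013 [1.6 0.  0.4] -0.0131
-0.015 [ 1.5 -0.6 -0. ] -0.0151
-0.017 [-0.4 -0.4  0.1] -0.0171
-0.019 [-0.3 -0.1  0.7] -0.0191
-0.021 [0.3 0.  0.1] -0.0211
-0.023 [-5.4 -0.3 37.4] -0.0219
16.5583 [  7.18  35.71 112.2   -0.    32.02  16.88]
```

The table contact shows the real tip is 21.5 mm short of the reported TCP. I'll compensate for that and redo the push.

```bash
cat >> h.py <<'E'
OFF=.0215                               # true fingertip lies this far behind the reported TCP (table touch)
def C(d,s,z,p,sg=1): return P(d,s,z)+OFF*R(p,sg)[:,2]   # command putting the true tip at (d,s,z)
E
python3 - <<'E'
from rig import arm
from h import *
S=.013
arm.move_l(C(-.20,S,.008,90),feed=.15);arm.move_l(C(-.165,S,.008,90),feed=.12)
d=-.165;L=[]
while d<-.118:
    d+=.003; arm.move_l(C(d,S,.008,90),feed=.06); f=arm.current_force()@U;L.append((round(d,3),round(float(f),1)))
    if f<-5: break
print(L,arm.current_t(),((arm.current_ee_pos()-F0)@U).round(4))
im=arm.snapshot("side");cv2.imwrite("pics/side4.png",im[:,:,::-1])
hsv=cv2.cvtColor(im,cv2.COLOR_RGB2HSV);mp=cv2.inRange(hsv,(0,70,15),(20,255,130));cal=arm.get_calibration("side")
cv2.imwrite("pics/side4c.png",cv2.resize(im[110:270,190:410,::-1],None,fx=3,fy=3))
E
```

```text
[(-0.162, -0.2), (-0.159, -0.4), (-0.156, -0.2), (-0.153, -0.1), (-0.15, -1.4), (-0.147, 0.7), (-0.144, -0.2), (-0.141, -0.3), (-0.138, 0.3), (-0.135, -0.2), (-0.132, -0.2), (-0.129, -5.1)] 20.25 -0.1295
```

View pics/side4c.png

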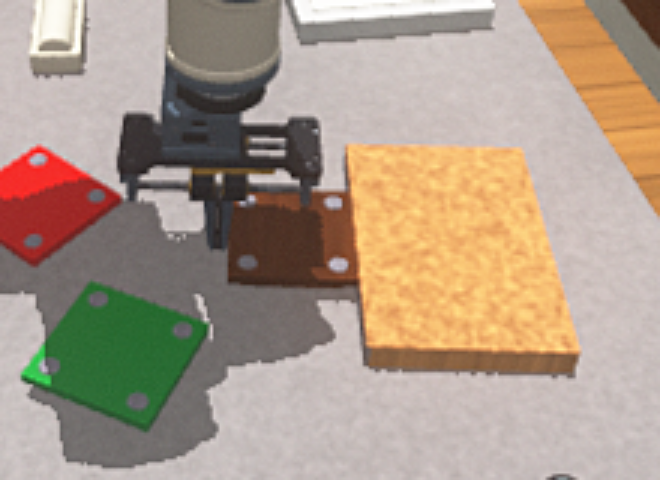

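The plinth now sits flush and square against the fence, with its rear lip at crop x of about 229 and the fingers just behind it. Next is lifting the rear lip with one finger. I'll plan that and check IK first.

```bash
cat >> h.py <<'E'
def plate(al):      # 2D plinth pose: returns function mapping (face-down) points to (d,z), rear lifted by al
    t=np.radians(al);M=np.array([[np.cos(t),np.sin(t)],[-np.sin(t),np.cos(t)]])
    if al<=90:
        pts=np.array([[0,16],[0,26],[-12,0]])/1000@M.T
        o=np.array([-pts[:,0].max(),-pts[:,1].min()])
    else: o=np.array([0,.028])-M@np.array([-.028,.026])   # pivot on the fence's top edge
    return lambda q:M@np.array(q)+o
def hook(al,p,w,S,i=.010,back=(0,0)):   # command: lower pad touching the rear lip's under-edge
    E=plate(al)([-.120,.016])+np.array(back);p_=np.radians(p)
    z=np.array([np.cos(p_),-np.sin(p_)]);y=np.array([np.sin(p_),np.cos(p_)])
    c=E+i*z+w/2*y; return C(c[0],S,c[1],p)
E
python3 - <<'E'
from rig import arm
from h import *
for p in(68,70,72,74):
    for al in(0,20,50,70):
        q=arm.solve_ik(hook(al,p,.08,.013),R(p));print(p,al,None if q is None else q.round(0))
for al in (75,90,105,115,125,130):
    q=arm.solve_ik(hook(al,al,.01,.013),R(al));print(al,None if q is None else q.round(0),hook(al,al,.01,.013).round(3))
E
```

```text
68 0 [  8.  36. 114. -35.  11.  50.]
68 20 [  7.  32. 112. -23.  16.  38.]
68 50 [  6.  29. 106. -14.  25.  28.]
68 70 [  5.  28. 101. -11.  30.  24.]
70 0 [  7.  36. 112. -24.  14.  39.]
70 20 [  7.  32. 110. -17.  19.  32.]
70 50 [  6.  29. 105. -11.  28.  25.]
70 70 [ 5. 29. 99. -9. 33. 22.]
72 0 [  7.  36. 111. -17.  17.  32.]
72 20 [  7.  32. 109. -13.  22.  28.]
72 50 [  6.  29. 103.  -9.  31.  23.]
72 70 [ 5. 29. 98. -8. 36. 20.]
74 0 [  6.  36. 109. -13.  20.  28.]
74 20 [  6.  32. 107. -10.  26.  24.]
74 50 [  5.  30. 101.  -7.  34.  21.]
74 70 [ 4. 30. 96. -6. 39. 18.]
75 [ 5. 29. 99. -6. 38. 19.] [0.612 0.087 0.087]
90 [ 2. 36. 81. -0. 63. 12.] [0.634 0.083 0.088]
105 [ 0. 44. 64.  3. 86. 10.] [0.65  0.08  0.088]
115 [ -1.  52.  52.   4. 102.   9.] [0.66  0.078 0.085]
125 [ -1.  60.  38.   5. 117.   9.] [0.669 0.077 0.08 ]
130 [ -2.  64.  31.   6. 124.  10.] [0.674 0.076 0.078]
```

```bash
python3 - <<'E'
from rig import arm
from h import *
S=.013;p=70;w=.08
arm.move_l(C(-.150,S,.008,90),feed=.2);arm.move_l(C(-.16,S,.07,90),feed=.25)
arm.grip(w);w=float(arm.current_width())
arm.move_to(hook(0,p,w,S,back=(-.02,.03)),R(p));arm.move_l(hook(0,p,w,S,back=(-.015,0)),feed=.2)
print(w,arm.current_t(),arm.current_force().round(1))
arm.move_l(hook(0,p,w,S,back=(-.006,0)),feed=.1)
b=-.006
while b<.006:
    b+=.0015;arm.move_l(hook(0,p,w,S,back=(b,0)),feed=.05);f=arm.current_force()
    if f@U<-2.5:break
print("contact",b,f.round(1),arm.current_t())
for al in(4,12,22):
    arm.move_l(hook(al,p,w,S,back=(b,0)),feed=.1);print(al,arm.current_force().round(1))
im=arm.snapshot("side");cv2.imwrite("pics/side5c.png",cv2.resize(im[90:270,190:410,::-1],None,fx=3,fy=3))
print(arm.current_t())
E
```

```text
0.0795793812451909 23.0833 [-0.1 -0.2  0.2]
contact 0.0029999999999999996 [-6.9  2.3  0.5] 24.8333
4 [-6.8  1.  -1.6]
12 [-7.3  1.6  0.6]
22 [-4.6  0.7  1.2]
25.7583
```

View pics/side5c.png

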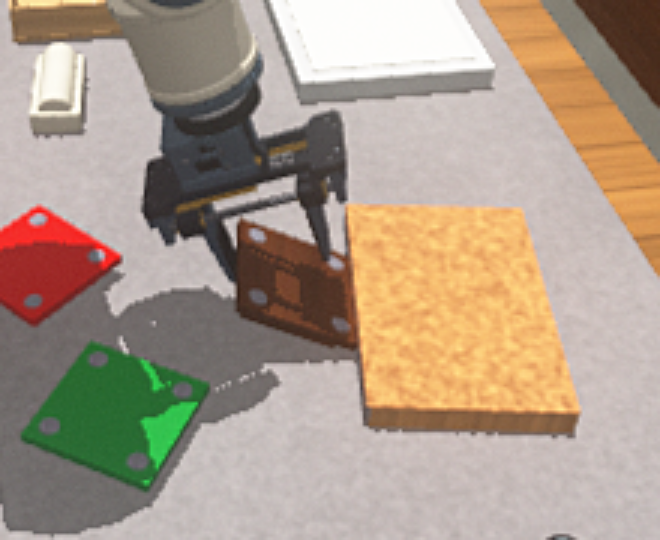

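The rear lip is rising on the finger and the plinth's front edge is still against the fence. I'll lift to 70°, grip the lip, and swing it over.

```bash
python3 - <<'E'
from rig import arm
from h import *
S=.013;p=70;w=float(arm.current_width())
for al in(35,50,62,70):
    arm.move_l(hook(al,p,w,S,back=(.002,0)),feed=.13);print(al,arm.current_force().round(1),end=' ')
print(arm.current_t())
for wn in(.060,.042,.026):
    arm.grip(wn);w=float(arm.current_width());arm.move_l(hook(70,p,w,S,back=(.001,0)),feed=.12);print(round(w,4),arm.current_force().round(1))
arm.grip(0.);print("gripped",arm.current_width(),arm.current_grasp_force(),arm.current_force().round(1),arm.current_t())
im=arm.snapshot("side");cv2.imwrite("pics/side6c.png",cv2.resize(im[90:270,190:410,::-1],None,fx=3,fy=3))
E
```

```text
35 [-1.   0.5 -1.2] 50 [-1.1  1.1 -0.3] 62 [-1.3  1.1 -1. ] 70 [-0.2  0.7 -0.7] 27.0417
0.06 [-0.3 -0.3 -0. ]
0.0416 [ 0.3  0.1 -0.5]
0.026 [-1.  -0.1 -0.1]
gripped 0.009827205611873132 29.829421875765547 [-1.8  0.8  0.4] 29.6333
```

View pics/side6c.png

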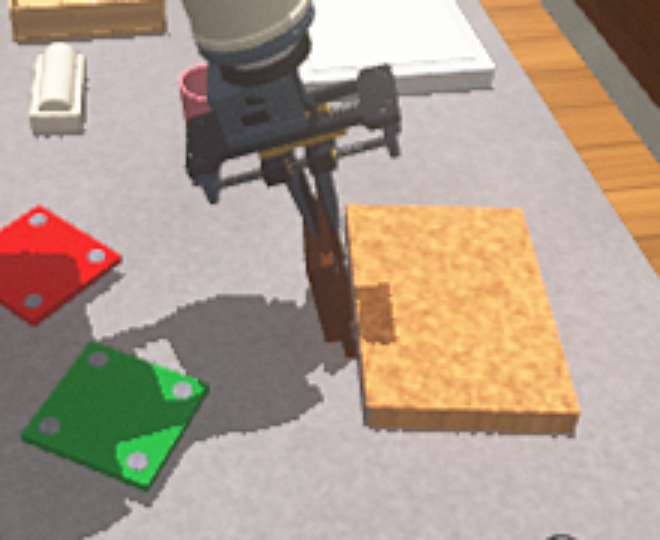

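The lip is gripped with an opening of 9.8 mm, and the plinth stands steep against the fence. Now I'll swing it over the edge.

```bash
python3 - <<'E'
from rig import arm
from h import *
S=.013;w=.0098
for al,b in((75,(-.003,.003)),(90,(-.003,.004)),(100,(-.001,.005)),(112,(0,.005)),(122,(0,.004)),(130,(0,.003))):
    arm.move_l(hook(al,al,w,S,back=b),R(al),feed=.07);print(al,arm.current_force().round(1),arm.current_width().round(4))
print(arm.current_t())
arm.grip(.03)
print(arm.current_force().round(1))
arm.move_l(arm.current_ee_pos()-.06*R(130)[:,2],feed=.2)
arm.sleep(.1)
n="side";im=arm.snapshot(n);cv2.imwrite("pics/side7c.png",cv2.resize(im[90:270,190:410,::-1],None,fx=3,fy=3))
print(arm.current_t(),arm.current_ee_pos().round(3))
E
```

```text
Traceback (most recent call last):
AttributeError: 'float' object has no attribute 'round'
```

```bash
python3 - <<'E'
from rig import arm
from h import *
S=.013;w=.0098
for al,b in((90,(-.003,.004)),(100,(-.001,.005)),(112,(0,.005)),(122,(0,.004)),(130,(0,.003))):
    arm.move_l(hook(al,al,w,S,back=b),R(al),feed=.07);print(al,arm.current_force().round(1),round(arm.current_width(),4))
print(arm.current_t())
arm.grip(.03)
print(arm.current_force().round(1))
arm.move_l(arm.current_ee_pos()-.06*R(130)[:,2],feed=.2)
arm.sleep(.1)
n="side";im=arm.snapshot(n);cv2.imwrite("pics/side7c.png",cv2.resize(im[90:270,190:410,::-1],None,fx=3,fy=3))
print(arm.current_t(),arm.current_ee_pos().round(3))
E
```

```text
90 [-0.4  0.2 -2.4] 0.0096
100 [-0.6  0.2 -2.1] 0.0098
112 [ 0.3  0.3 -1.7] 0.0095
122 [ 0.3  1.2 -2.3] 0.0102
130 [-0.4 -0.1 -2.5] 0.0099
32.0
[ 0.2 -0.3  0.4]
33.1167 [0.711 0.07  0.126]
```

View pics/side7c.png

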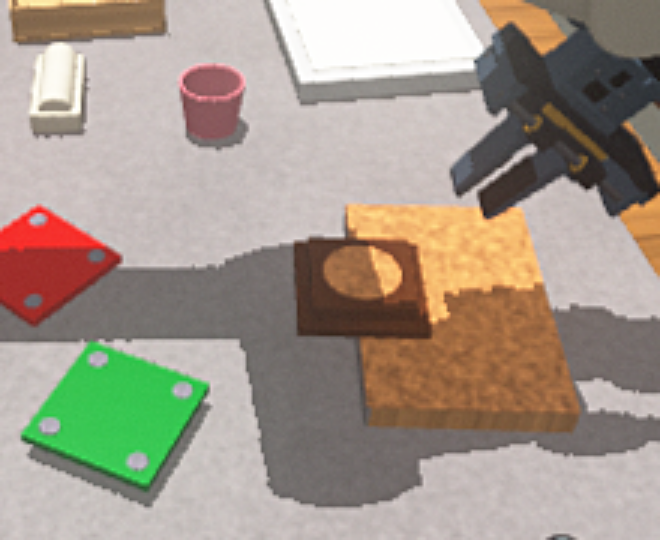

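The plinth has landed face up, with about 45% hanging over the front. Its rear near corner is at image pixel (290,202). I'll compute the corner positions and push it forward.

```bash
python3 - <<'E'
from rig import arm
from h import *
cal=arm.get_calibration("side");D=lambda uv,z:((ray(cal,uv,z)-F0)@np.column_stack([U,V])).round(4)
cs=np.array([D((190+x/3,90+y/3),.038) for x,y in((296,330),(431,330),(418,240),(293,241))]);print(cs.tolist(),cs.mean(0))
S=float(np.clip(cs[:,1].mean(),-.01,.03));r=float(cs[[0,3],0].mean());print("rear",r,"S",S)
arm.grip(0.)
arm.move_to(C(-.03,S,.15,90),R(90));arm.move_l(C(-.105,S,.09,90),feed=.25);arm.move_l(C(-.105,S,.033,90),feed=.2)
arm.move_l(C(-.075,S,.033,90),feed=.1);print(arm.current_t(),arm.current_force().round(1))
for d in(-.05,-.03,-.01,.01,.0225):
    arm.move_l(C(d,S,.033,90),feed=.06);print(d,(arm.current_force()).round(1))
arm.move_l(C(-.01,S,.033,90),feed=.2);arm.move_l(C(-.06,S,.12,90),feed=.25);arm.move_to(C(-.24,S,.15,90),R(90))
for n in("side","scene"): cv2.imwrite(f"pics/{n}8.png",arm.snapshot(n)[:,:,::-1])
print(arm.current_t())
for n in("side","scene"):
    im=cv2.imread(f"pics/{n}8.png");cal=arm.get_calibration(n);hsv=cv2.cvtColor(im,cv2.COLOR_BGR2HSV)
    seed=proj(cal,P(.09,S,.038)-.0*U)
    mp=cv2.inRange(hsv,(0,60,10),(20,255,140));poly=np.array([proj(cal,P(d,s,.028)) for d,s in((-.06,-.14),(-.06,.14),(.185,.14),(.185,-.14))]).astype(np.int32)
    m=np.zeros_like(mp);cv2.fillPoly(m,[poly],255);mp&=m
    k,l,st,_=cv2.connectedComponentsWithStats(mp);j=1+np.argmax(st[1:,4])
    ct=max(cv2.findContours((l==j).astype(np.uint8),cv2.RETR_EXTERNAL,cv2.CHAIN_APPROX_NONE)[0],key=cv2.contourArea)
    q=cv2.approxPolyN(cv2.convexHull(ct),4).reshape(-1,2)
    print(n,st[j],q.tolist(),[((ray(cal,u,.035)-F0)@np.column_stack([U,V])).round(3).tolist() for u in q])
E
```

```text
[[-0.057, -0.0585], [0.064, -0.0539], [0.0666, 0.0679], [-0.0557, 0.062]] [0.004475 0.004375]
rear -0.05635 S 0.004375
36.4333 [ 0.2 -0.3 -0.6]
-0.05 [ 0.7  0.3 -0.3]
-0.03 [0.3 0.3 0.5]
-0.01 [ 0.1  0.4 -0.1]
0.01 [ 0.1 -0.3  0.1]
0.0225 [-0.2 -0.6 -0.2]
40.525
side [318 171  49  33 884] [[358, 171], [367, 203], [322, 203], [317, 171]] [[0.151, 0.07], [0.152, -0.059], [0.032, -0.063], [0.031, 0.066]]
scene [ 203  234   63   48 1269] [[268, 250], [242, 282], [201, 263], [229, 233]] [[0.028, 0.07], [0.157, 0.07], [0.158, -0.057], [0.028, -0.057]]
```

```bash
python3 -c "
from rig import arm
arm.sleep(.3);print(arm.sign_off(),arm.current_t())"
```

```text
the job is handed in; nothing more can be done
the job is handed in; nothing more can be done
```

The plinth is face up and flat on the cork, about 30 mm inside the board's front and back edges in both camera views, the vase and cup weren't touched, and I handed the job in at about 41 s of the 54 s allowed.

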